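# Hold a specimen pot over the code reader

### The job

Slide the specimen pot on its rectangular foot plate along the lane, out from under the overhanging lips, lift it and carry it upright over the tube rack to the code reader on the other side. Finish while still holding it still about a centimetre above the reader's dark glass window, centred, level and with the long side of its foot plate along the long side of the window; it must never touch the reader. Do not touch the tube rack and leave everything else on the bench where it stands.

Things in the scene. Friction and masses are not known exactly. Their poses are not given: they have to be found in the camera images.
- pot: clear round pot (33 mm diameter, yellow content) fixed upright on a grey rectangular foot plate 76 (x) x 54 (y) x 6 mm; white round screw cap 41 mm diameter, 46 to 64 mm above the underside. Origin: centre of the plate's underside, x along its long side, z up. About 0.12 kg (varies). Starts in the lane, aligned with it
- lane: fixed slick lane, roughly along x, 70 mm wide, 17.5 mm high; origin on the bench, x along the lane. Open end at x -110 mm (robot side), end wall at +115. Floor 5 mm above bench; guides 58 mm apart. From x 0 to +115 lips overhang the foot plate (underside at 13.5 mm, 42 mm slot): no lifting there. The foot is clear of them with the pot at x below -38. Either side of the rack
- reader: fixed contactless code reader, white box 150 (x) x 130 (y) x 42 mm with a dark rectangular glass window in its top, inside a raised grey frame. Origin centre of its underside on the bench; x along the window's long side. It stands on the other side of the tube rack from the lane
- window (a point): centre of the reader's dark glass window, on the glass surface, 45 mm above the bench; axes as the reader's. Glass 80 (x) x 60 (y) mm; the grey frame round it rises 1.5 mm above the glass and measures 106 x 80 mm outside
- rack: fixed white tube rack with red-capped tubes, 300 (x) x 56 (y) mm, tube caps reaching 118 mm above the bench, in the middle between lane and reader. Origin centre of its underside on the bench
- dropper: small amber dropper bottle, 28 mm across, 62 mm tall, standing beside the tube rack. Origin: centre of its underside. Leave alone
- sparepot: bare specimen pot with white cap, 41 mm across, 58 mm tall, standing on the bench without a foot plate, beside the tube rack. Origin: centre of its underside. Leave alone
- marker: marker pen, about 130 mm long, lying beside the tube rack. Origin: centre of its underside. Leave alone
- timer: flat bench timer, 60 x 44 x 18 mm, beside the tube rack. Origin: centre of its underside. Leave alone
- cassette: test cassette, 70 x 20 x 6 mm, lying towards the far side. Origin: centre of its underside. Leave alone
- washbottle: white bottle, 64 mm across, 160 mm tall, left side. Origin: centre of its underside. Leave alone
- jar: amber jar, 60 mm across, 90 mm tall, right side. Origin: centre of its underside. Leave alone
There are look-alikes about, which are no part of the job. What is shaped like the pot but red is not meant.

How it is judged:
By the outcome, as a careful person would: the job done as asked, in the order asked, and still so for the second after the job is handed in, while the arm keeps its last pose, push and grip.
It also fails if it takes over 50 s, if anything falls off the work surface, if the arm or the gripper's body presses on something with over 40 N, if the wrist force passes 120 N, or if a joint passes its speed limit or range.

### The arm

A 6-joint arm with a two-finger parallel gripper is mounted at the origin on the work surface. World frame = base frame: x ahead of the robot, y to its left, z up, the work surface at z = 0. Lengths are in m, angles in rad, forces in N, time in s.
With the tool pointing down it reaches from about 0.275 to 0.725 m from the base axis. Payload 15.9 kg.
Tool frame: the origin (TCP) lies between the finger pads; the fingertips stand 14 mm ahead of it and the grasp point (between the pads) lies 5 mm behind it; z points along the fingers, y is the line along which they close (so a half turn about z gives the same grasp; the last joint's range is limited). The gripper opens to 85 mm and grips with 20 to 120 N. Pads are 22 mm wide; open, the fingers measure 114 mm over their backs; the gripper's body (76 mm by 85 mm) begins 54 mm behind the grasp point. The pads swing forward as they close: fully open they stand 13 mm farther back than shut.
Start: joints at [-1.299, 0.213, -0.034, 1.323, 0, 1.571], TCP at [0.134, -0.482, 0.245] pointing down, gripper open.
Joint ranges: [-2.98, 2.98], [-0.74, 1.72], [-1.14, 1.35], [-2.1, 2.04], [-1.57, 1.44], [-3.14, 3.14]. Speed limits (rad/s): [1.89, 1.89, 2.39, 2.57, 3.14, 3.14].

### API

Orientations are given as a unit quaternion [x, y, z, w].
In Python, from cell import telemetry, optics, workorder gives the robot as it stands.
- The arm moves only by the tool send_rows, never from a script. Its argument "targets" is one flat list of numbers, 5 for each row, row after row: the shift along the tool's x, y, z in mm, then the turn about the tool's z in rad, then the opening, from -1 (shut) to 1 (fully open), so that 0 is half open. In form: [dx, dy, dz, spin, gripper, dx, dy, dz, spin, gripper, ...]. A call has exactly 8 rows; each row is the pose to reach, as a shift and turn from the pose commanded when the call began, along the tool's axes at that moment; what a row does not reach only later rows make up. A row lasts 1/10 s, in which the tool goes at most 50 mm and 8.59 degrees, less where a joint would pass 70% of its speed; a pose out of reach is approached as far as the arm can. A call with a gripper value outside its range is refused whole. The fingers move at their own pace and stop on an object; "force" is the grip in N (left out, the last holds). Time passes only in rows, so rows that repeat a pose let the fingers close, or fill a call up. It gives the time, the measured TCP pose, the force and the opening at its end, in the units of the state.
- telemetry.read_state(): the state, without advancing time (a new reading comes with each control period).
- optics.read_camera(name): name is "side" or "top" or "wrist"; returns the picture (384x512x3 uint8, red, green, blue); there is no depth.
- optics.calibration(name): a dict with "fx", "fy", "cx", "cy" (pixels), "eye" and "attitude" of the camera in the world. Camera axes: x right, y down, z forward; pixel columns grow to the right and rows downward; lengths in m; the calibration is good to about 2 mm. The wrist camera is an equidistant fisheye: a pixel r from the principal point sees the ray r / f radians off the axis. A picture is of the moment at which its call begins: read the wrist's pose just before it. calibration takes no time and is no camera call; for the wrist camera it gives the pose at the moment of the call.
- workorder.close_job(): hands the job in, once; it reports no verdict.
The state is a dict: "time_s": time; "qpos": joint angles; "dq": joint speeds; "effort": joint torques, N m; "tcp_pos": TCP position; "ee_rot": TCP orientation; "contact_force": force on the tool from outside, world axes, zero at the start; "moment": the same for the moment, N m; "grip_width": finger opening in m.
Only numpy, scipy, OpenCV 4.12 (cv2) and the standard library are available. Lean on these libraries where they do the work, as an engineer would, in place of code of your own. Each camera call takes 0.05 s, during which the arm holds its last target. There are 200 camera calls.

## Working session

There is one attempt and no reset: what is moved stays moved. The work goes in short steps, Python scripts to look and compute and a tool call to move; the robot and the scene stay as the last step left them, time stands still between calls to the robot, and variables do not carry over. Pictures are saved under pics/ and viewed, on a budget of 10 in all, crops included, one or two more only if the job needs it, and the job is handed in when it is done.

Besides the shell and the picture viewer there is one more tool, called after "Request:" as name(argument=value, ...) on one line, values as JSON. send_rows: Moves the arm, as the interface text tells. Its arguments: {"type":"object","properties":{"targets":{"type":"array"},"force":{"type":"number"}},"required":["targets"]}

```bash
mkdir -p pics; ls; python3 - <<'E'
from cell import telemetry, optics
import cv2
print(telemetry.read_state())
for n in ("top","side"):
    im=optics.read_camera(n); cv2.imwrite(f"pics/{n}0.png",im[:,:,::-1]); print(n,optics.calibration(n))
print(optics.calibration("wrist"))
E
```

```text
pics
{'time_s': 0.0, 'qpos': array([-1.29900756e+00,  2.13359489e-01, -3.50662241e-02,  1.32350213e+00,
        6.45934132e-07,  1.57080966e+00]), 'dq': array([-0.00182455,  0.00101201,  0.0014026 ,  0.00179804, -0.00249838,
        0.00019261]), 'effort': array([ 3.81786696e-03, -6.86156201e+01,  4.87122846e+01,  1.73036935e-02,
        1.85452732e-04, -1.31929735e-05]), 'tcp_pos': array([ 0.13413903, -0.48132801,  0.24481166]), 'ee_rot': array([ 9.90781304e-01,  1.35469873e-01, -7.63307550e-05, -5.60585942e-04]), 'contact_force': array([0.12779043, 0.48253843, 0.31145743]), 'moment': array([0.01984211, 0.02868005, 0.00827941]), 'grip_width': 0.08512319554121615}
top {'fx': 390.8832511343772, 'fy': 390.8832511343772, 'cx': 258.3061440293157, 'cy': 185.1858607311172, 'eye': array([0.2481685 , 0.02701565, 1.26998879]), 'attitude': array([ 0.71579741, -0.69033858,  0.07478016, -0.07399086])}
side {'fx': 350.44519100503925, 'fy': 350.44519100503925, 'cx': 251.6312689668302, 'cy': 193.98610575454214, 'eye': array([ 0.30975263, -0.80655182,  0.60668956]), 'attitude': array([ 0.87096075, -0.11422312,  0.05273676, -0.47497294])}
{'fx': 297.3186396354542, 'fy': 297.3186396354542, 'cx': 256.69923983366016, 'cy': 192.20806551666752, 'eye': array([ 0.21297603, -0.4595949 ,  0.37292566]), 'attitude': array([ 0.78606536, -0.59680446, -0.09742263,  0.12819719])}
```

View pics/top0.png

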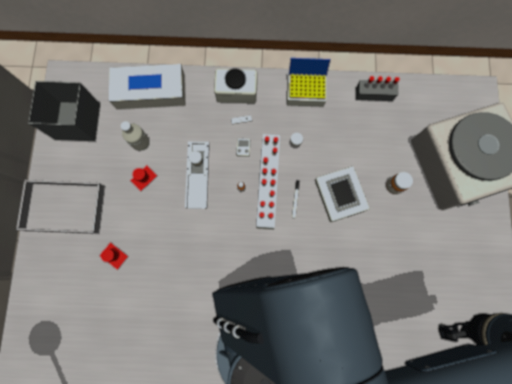

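View pics/side0.png

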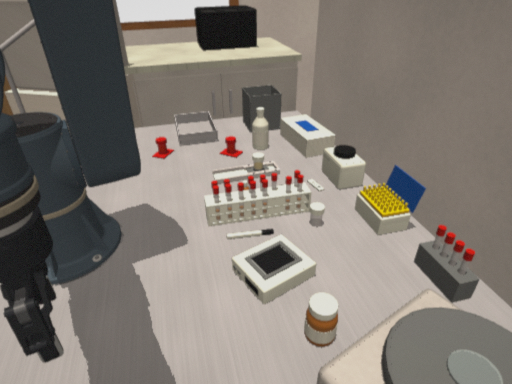

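Top view: lane at about (197,175) with the pot's white cap at (197,156), rack (268,182), reader (342,193) with window (344,193), dropper (241,186), timer (243,147), marker (295,198), sparepot (296,139). The side view agrees: pot at (258,160), reader (273,262). Look-alikes for the pot: red pots at (143,177) and (114,256), sparepot at (296,139) with no foot plate, washbottle (132,132), jar (401,181). My choice is the white-capped pot in the lane at (197,156).

```bash
cat > h.py <<'E'
import numpy as np, cv2
from scipy.spatial.transform import Rotation as R
from cell import telemetry, optics
def ray(cal,uv,fish=False):
    x=(uv[0]-cal['cx'])/cal['fx']; y=(uv[1]-cal['cy'])/cal['fy']
    if fish:
        r=np.hypot(x,y)+1e-12; d=np.array([x/r*np.sin(r),y/r*np.sin(r),np.cos(r)])
    else: d=np.array([x,y,1.])
    return R.from_quat(cal['attitude']).apply(d)
def onz(cal,uv,z,fish=False):
    d=ray(cal,uv,fish); return cal['eye']+d*(z-cal['eye'][2])/d[2]
def proj(cal,p,fish=False):
    c=R.from_quat(cal['attitude']).inv().apply(np.asarray(p)-cal['eye'])
    if fish:
        r=np.hypot(c[0],c[1]); t=np.arctan2(r,c[2]); k=t/r
        return np.array([cal['cx']+cal['fx']*k*c[0],cal['cy']+cal['fy']*k*c[1]])
    return np.array([cal['cx']+cal['fx']*c[0]/c[2],cal['cy']+cal['fy']*c[1]/c[2]])
def tool(p):
    """world point -> mm in tool axes from the present TCP"""
    s=telemetry.read_state(); return R.from_quat(s['ee_rot']).inv().apply(np.asarray(p)-s['tcp_pos'])*1000
E
python3 - <<'E'
from h import *
im=cv2.imread("pics/top0.png"); cal=optics.calibration("top")
for n,uv,z in [("cap",(197,156),.069),("lane1",(198,142),.0175),("lane2",(197,208),.0175),("win",(344,193),.045),("rack",(268,182),.06),("rackF",(266,227),.04),("rackB",(270,136),.04),("drop",(241,186),.06),("timer",(243,147),.018),("spare",(296,139),.058),("marker",(295,198),.01),("jar",(401,181),.09),("wash",(126,126),.16)]:
    print(n,onz(cal,uv,z).round(3))
g=im.max(2); hull=None
m=((g<95)).astype(np.uint8); m[:, :315]=0; m[:,370:]=0; m[:165]=0; m[225:]=0
c=max(cv2.findContours(m,0,2)[0],key=cv2.contourArea); r=cv2.minAreaRect(c); print(r)
b=np.array([onz(cal,p,.045) for p in cv2.boxPoints(r)]); print(b.mean(0).round(4),[(round(float(np.linalg.norm(b[i]-b[i-1])),4),round(float(np.degrees(np.arctan2(*(b[i]-b[i-1])[1::-1]))),1)) for i in range(4)])
A=cv2.resize(im[130:220,165:235],None,fx=6,fy=6,interpolation=2);B=cv2.resize(im[160:250,305:375],None,fx=5,fy=6,interpolation=2)
cv2.imwrite("pics/c1.png",A)
E
```

```text
cap [0.593 0.229 0.069]
lane1 [0.657 0.238 0.018]
lane2 [0.433 0.226 0.018]
win [ 0.495 -0.244  0.045]
rack [ 0.518 -0.     0.06 ]
rackF [0.378 0.001 0.04 ]
rackB [ 0.679 -0.002  0.04 ]
drop [0.502 0.085 0.06 ]
timer [0.645 0.086 0.018]
spare [ 0.666 -0.087  0.058]
marker [ 0.479 -0.091  0.01 ]
jar [ 0.53  -0.411  0.09 ]
wash [0.652 0.433 0.16 ]
((343.03424072265625, 192.42466735839844), (24.227516174316406, 19.194747924804688), 69.44395446777344)
[ 0.4968 -0.241   0.045 ] [(0.0774, 20.2), (0.0629, -67.2), (0.0778, -160.3), (0.0621, 112.5)]
```

View pics/c1.png

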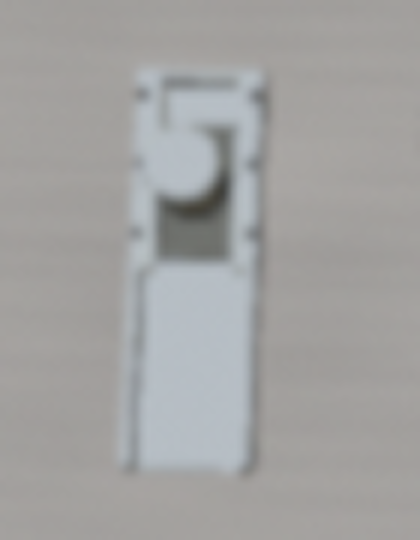

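The crop shows the white-capped pot on its grey plate, in the lipped half of the lane. The cap is at crop (182,163), i.e. image (195,157), and the plate's front edge is at row 173. That matches the description. Next I go over the reader for a closer wrist view.

Request:
send_rows(targets=[30,-12,0,0.03,1,72,-27,0,0.06,1,115,-44,0,0.09,1,158,-60,0,0.12,1,202,-76,0,0.15,1,246,-93,0,0.18,1,290,-110,0,0.2,1,332,-126,0,0.22,1])

```text
time_s: 0.9
tcp_pos: [0.4215, -0.2695, 0.2452]
ee_rot: [1.0, 0.026, -0.0, -0.0]
contact_force: [0.6, -1.6, -0.4]
grip_width: 0.0851
```

```bash
python3 - <<'E'
from h import *
s=telemetry.read_state(); print(s['tcp_pos'],s['ee_rot'],s['dq'].round(2))
optics.read_camera("wrist"); c=optics.calibration("wrist"); im=optics.read_camera("wrist")[:,:,::-1]; c2=optics.calibration("wrist"); print(c, c2['eye']-c['eye'])
cv2.imwrite("pics/w1.png",im)
print(proj(c,[.497,-.241,.045],True))
E
```

```text
[ 0.42149349 -0.26946639  0.24516429] [ 9.99672307e-01  2.55980795e-02 -1.02888563e-04 -7.51956593e-05] [ 0.85  0.3   0.37  0.07 -0.    1.05]
{'fx': 297.3186396354542, 'fy': 297.3186396354542, 'cx': 256.69923983366016, 'cy': 192.20806551666752, 'eye': array([ 0.50709438, -0.26208908,  0.37295354]), 'attitude': array([ 0.71630833, -0.67912699, -0.11056563,  0.11603506])} [-0.00209607 -0.00152176 -0.00018512]
[237.11032244 104.73349965]
```

View pics/w1.png

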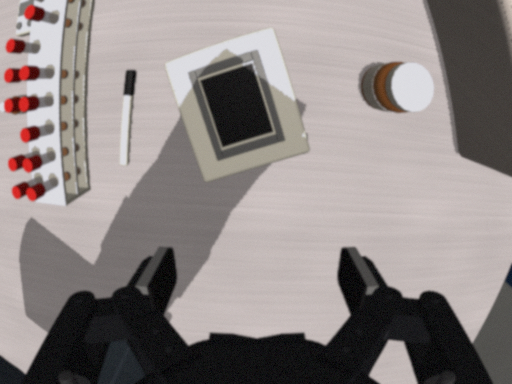

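The wrist view shows the black window at (237,105), the jar at (403,87), the marker at (127,117), and the rack on the left. The arm was still settling, so I measure again at rest.

```bash
cat >> h.py <<'E'
def meas(im,cal,mask,near,z,fish=True,amin=60):
    """min-area rectangle in world of the mask blob nearest pixel near, on plane z"""
    cs=[c for c in cv2.findContours(mask.astype(np.uint8),0,cv2.CHAIN_APPROX_NONE)[0] if cv2.contourArea(c)>amin]
    c=min(cs,key=lambda c:np.linalg.norm(c.reshape(-1,2).mean(0)-near))
    w=np.array([onz(cal,p,z,fish)[:2]*1000 for p in c.reshape(-1,2)],np.float32)
    return cv2.minAreaRect(w), cv2.minEnclosingCircle(w), c.reshape(-1,2)
E
python3 - <<'E'
from h import *
optics.read_camera("wrist")
for k in range(2):
    c=optics.calibration("wrist"); im=optics.read_camera("wrist")[:,:,::-1]; c2=optics.calibration("wrist"); print(c2['eye']-c['eye'])
    p=proj(c,[.497,-.241,.045],True)
    for t in(45,70,):
        m=im.max(2)<t; r,_,_=meas(im,c,m,p,.045); print(t,r)
s=telemetry.read_state();print(s['tcp_pos'],c['eye'],s['qpos'])
print(tool([.46,.22,.245]))
E
```

```text
[-0.00104484 -0.0010673   0.00010269]
45 ((496.6249084472656, -240.2228546142578), (76.23539733886719, 56.55891036987305), 19.959211349487305)
70 ((496.60345458984375, -240.205078125), (77.69137573242188, 57.90184783935547), 19.913524627685547)
[-0.00065108 -0.0007724   0.00015119]
45 ((496.7804260253906, -240.06271362304688), (76.22024536132812, 56.80870056152344), 20.1940860748291)
70 ((496.7000427246094, -240.13803100585938), (77.80264282226562, 57.73085403442383), 20.03190803527832)
[ 0.41995611 -0.27106684  0.2450139 ] [ 0.50237292 -0.26602397  0.37284654] [-5.73041697e-01  2.13298957e-01 -3.46329631e-02  1.32358049e+00
 -2.29769519e-04  2.51598811e+00]
[ 6.57886450e+01 -4.88284752e+02  8.06650781e-02]
```

The window measures (496.7, -240.1) mm at yaw 20.0°, and its size fits. At the lane, joint 6 would run out of range with the tool at yaw 3°, so I turn the tool +90° and grip along the lane.

Request:
send_rows(targets=[5,-18,0,-0.07,1,15,-50,0,-0.19,1,25,-82,0,-0.31,1,36,-117,0,-0.43,1,46,-152,0,-0.55,1,57,-188,0,-0.67,1,68,-224,0,-0.79,1,78,-258,0,-0.9,1])

```text
time_s: 1.95
tcp_pos: [0.4845, -0.0092, 0.2454]
ee_rot: [0.888, 0.459, 0.0, 0.0]
contact_force: [0.5, -0.8, -0.5]
grip_width: 0.0854
```

```bash
python3 - <<'E'
from h import *
s=telemetry.read_state();print(s['tcp_pos'],s['qpos'],R.from_quat(s['ee_rot']).as_matrix()[:,0], tool([.53,.17,.245]))
E
```

```text
[ 0.48452406 -0.00922161  0.24543875] [-1.89383275e-02  1.80968917e-01 -7.36411299e-02  1.31599181e+00
 -1.47307243e-04  2.16782906e+00] [ 5.77751400e-01  8.16212791e-01 -1.24922806e-05] [172.55676494 -66.42759216   0.42040489]
```

Request:
send_rows(targets=[25,-10,0,-0.1,1,55,-21,0,-0.21,1,86,-33,0,-0.33,1,118,-45,0,-0.45,1,148,-57,0,-0.56,1,173,-66,0,-0.67,1,173,-66,0,-0.67,1,173,-66,0,-0.67,1])

```text
time_s: 2.75
tcp_pos: [0.5314, 0.1688, 0.2451]
ee_rot: [0.689, 0.724, -0.0, -0.0]
contact_force: [-0.3, 0.1, -0.7]
grip_width: 0.0853
```

```bash
python3 - <<'E'
from h import *
optics.read_camera("wrist"); c=optics.calibration("wrist"); im=optics.read_camera("wrist")[:,:,::-1]; c2=optics.calibration("wrist"); print(c['eye'], c2['eye']-c['eye'])
s=telemetry.read_state();print(s['tcp_pos'],s['ee_rot'])
np.save("w2.npy",im); import pickle; pickle.dump(c,open("w2.pkl","wb"))
cv2.imwrite("pics/w2.png",cv2.resize(im,(800,600),interpolation=2))
print(proj(c,[.593,.229,.069],True))
E
```

```text
[0.5276165  0.24994595 0.37328735] [-1.85650355e-05 -1.10594569e-04  1.34547001e-04]
[0.53134173 0.16831759 0.24539734] [ 6.89823714e-01  7.23977364e-01 -1.20657612e-04  6.57190489e-05]
[319.24572878 120.41454072]
```

View pics/w2.png

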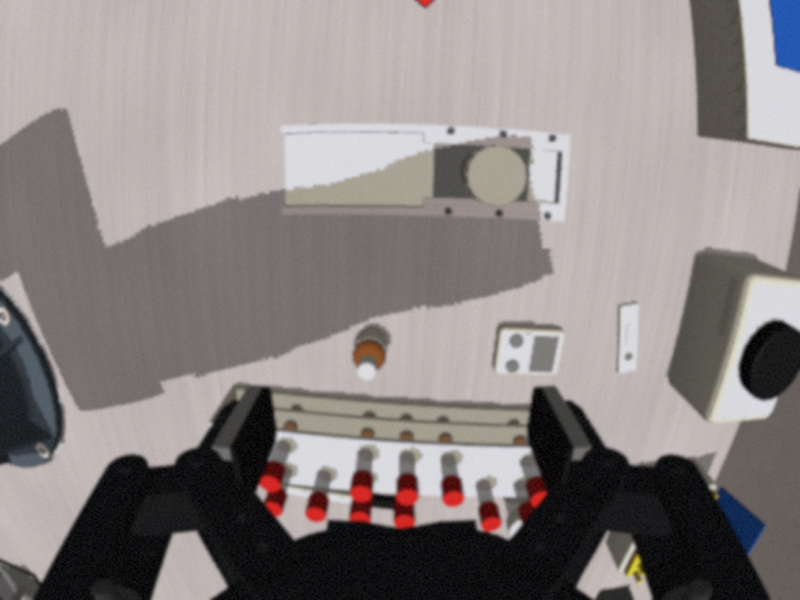

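The cap is at picture (496,176), the lane's corners at (282,127), (283,212), (569,135), (564,220), and the plate's near edge at x=433. I convert these to world positions.

```bash
python3 - <<'E'
from h import *; import pickle
c=pickle.load(open("w2.pkl","rb")); im=np.load("w2.npy"); k=512/800
P=lambda u,v,z: onz(c,(u*k,v*k),z,True)*1000
co=[P(*q,17.5e-3) for q in [(282,127),(283,212),(564,220),(569,135)]]
for a in co: print(a.round(1))
a,b,d,e=[x[:2] for x in co]; print("len",np.linalg.norm(e-a),np.linalg.norm(d-b),"wid",np.linalg.norm(a-b),np.linalg.norm(d-e))
for v in (e-a,d-b): print("yaw",np.degrees(np.arctan2(v[1],v[0])))
ctr=(a+b+d+e)/4; print("rect centre",ctr)
g=cv2.cvtColor(im[90:135,280:355],cv2.COLOR_BGR2GRAY); g=cv2.resize(g,None,fx=6,fy=6,interpolation=2)
h=cv2.HoughCircles(g,cv2.HOUGH_GRADIENT,2,200,param1=80,param2=20,minRadius=90,maxRadius=140); print(h)
for q in h[0]:
    u=(q[0]+.5)/6-.5+280; v=(q[1]+.5)/6-.5+90; print("cap px",u,v,onz(c,(u,v),.069,True)*1000,"diam", np.linalg.norm(onz(c,(u-q[2]/6,v),.069,True)-onz(c,(u+q[2]/6,v),.069,True)))
print("plate edge",P(433,170,.011),"lip edge",P(423,212,.0175),P(423,130,.0175))
E
```

```text
[435.4 265.8  17.5]
[437.1 199.   17.5]
[660.4 204.9  17.5]
[657.8 273.3  17.5]
len 222.52822914343284 223.4186602398862 wid 66.82658706433737 68.47212502083013
yaw 1.919489552077369
yaw 1.4972807027756159
rect centre [547.65689484 235.74125653]
[[[229.   55.  127.4]
  [449.  107.   99.8]]]
cap px 317.75 98.75 [589.68359827 251.3335765   69.        ] diam 0.04460993462890362
cap px 354.41666 107.416664 [629.91235698 246.28537366  69.        ] diam 0.037399826533007406
plate edge [552.70414849 235.50864674  11.        ] lip edge [546.5124318  202.90190984  17.5       ] [543.02843596 265.9454294   17.5       ]
```

```bash
python3 - <<'E'
from h import *; import pickle
c=pickle.load(open("w2.pkl","rb")); ct=optics.calibration("top"); im=np.load("w2.npy")
print("wrist",onz(c,(496.5/1.5625-.5,176.5/1.5625-.5),.069,True)*1000,"top",onz(ct,(194.9,156.75),.069)*1000)
for w in (466,526): print(onz(c,(w/1.5625,112.6),.069,True)*1000)
print(tool([.590,.237,.052]))
E
```

```text
wrist [590.23963093 237.09128844  69.        ] top [590.36715545 235.68657941  69.        ]
[570.48904718 235.3768332   69.        ]
[610.89070715 238.81891344  69.        ]
[ 65.8204903   61.92253372 193.37491978]
```

Request:
send_rows(targets=[10,9,5,0,1,28,26,20,0.01,1,46,44,45,0.02,1,62,58,75,0.02,1,66,62,100,0.02,1,66,62,115,0.02,1,66,62,120,0.02,1,66,62,120,0.02,1])

```text
time_s: 3.65
tcp_pos: [0.5898, 0.2385, 0.1248]
ee_rot: [0.696, 0.718, -0.0, -0.0]
contact_force: [0.1, -0.6, -0.1]
grip_width: 0.0851
```

```bash
python3 - <<'E'
from h import *
c=optics.calibration("wrist"); im=optics.read_camera("wrist")[:,:,::-1]
cv2.imwrite("pics/w3.png",im); s=telemetry.read_state();print(s['tcp_pos'],s['ee_rot'],tool([.590,.237,.052]),proj(c,[.590,.237,.069],True))
E
```

```text
[0.59020114 0.23859643 0.12574816] [6.96348321e-01 7.17703974e-01 1.33356540e-04 6.45168272e-05] [-1.59649523 -0.27000131 73.74793858] [256.72378827 222.03344845]
```

View pics/w3.png

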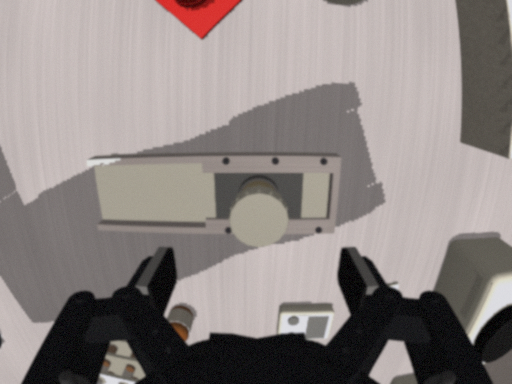

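The cap is centred between the fingers at (258,218), within 3 mm of the prediction. Descending and gripping.

Request:
send_rows(targets=[0,0,12,0,1,0,0,30,0,1,0,0,48,0,1,0,0,62,0,1,0,0,70,0,1,0,0,74,0,1,0,0,74,0,1,0,0,74,0,1])

```text
time_s: 4.5
tcp_pos: [0.5903, 0.239, 0.052]
ee_rot: [0.696, 0.718, 0.0, 0.0]
contact_force: [-0.9, 0.4, -0.4]
grip_width: 0.0853
```

Request:
send_rows(targets=[0,0,0,0,0.3,0,0,0,0,0.1,0,0,0,0,-0.1,0,0,0,0,-0.3,0,0,0,0,-0.5,0,0,0,0,-0.5,0,0,0,0,-0.5,0,0,0,0,-0.5], force=40)

```text
time_s: 5.3
tcp_pos: [0.5902, 0.239, 0.0518]
ee_rot: [0.696, 0.718, 0.0, 0.0]
contact_force: [-0.6, -0.3, 5.5]
grip_width: 0.0399
```

```bash
python3 - <<'E'
from h import *
s=telemetry.read_state();print(s['tcp_pos'],s['ee_rot'],s['contact_force'],s['moment'],s['grip_width'])
a=np.radians(1.7); p=s['tcp_pos']-.105*np.array([np.cos(a),np.sin(a),0]); print(tool(p))
E
```

```text
[0.59021225 0.23895461 0.05177693] [6.96073178e-01 7.17970731e-01 3.67448255e-04 1.54812767e-04] [-0.57323149 -0.33260065  5.46860384] [-0.06122535  0.21970437  0.03300303] 0.039873640815820274
[ 1.36349445e-01 -1.04999883e+02 -7.79919023e-02]
```

Gripped at 39.9 mm, with a slight downward press on the floor. I slide out along the lane and watch the side force.

Request:
send_rows(targets=[0,-1,-0.5,0,-0.5,0,-4,-0.5,0,-0.5,0,-9,-0.5,0,-0.5,0,-15,-0.5,0,-0.5,0,-21,-0.5,0,-0.5,0,-26,-0.5,0,-0.5,0,-29,-0.5,0,-0.5,0,-30,-0.5,0,-0.5])

```text
time_s: 6.1
tcp_pos: [0.5595, 0.2379, 0.0518]
ee_rot: [0.696, 0.718, -0.0, -0.0]
contact_force: [1.2, -0.3, -0.0]
grip_width: 0.0399
```

```bash
python3 - <<'E'
from h import *
c=optics.calibration("wrist"); im=optics.read_camera("wrist")[:,:,::-1]
cv2.imwrite("pics/w4.png",im[100:,:]); s=telemetry.read_state();print(s['tcp_pos'],s['ee_rot'],s['contact_force'],s['moment'],s['grip_width'])
E
```

```text
[0.55954199 0.23789595 0.05176864] [ 6.96013238e-01  7.18028933e-01 -1.28021680e-04 -8.62492232e-05] [-0.00200252  0.3897504   0.47172859] [-0.00543031  0.0903323   0.05781052] 0.039729922846697366
```

View pics/w4.png

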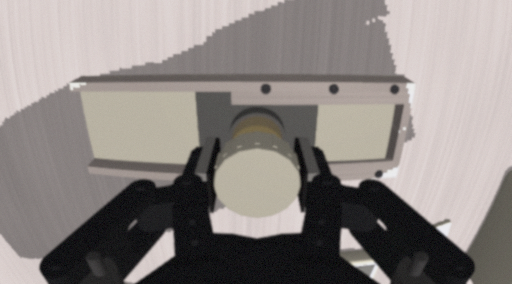

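The pot slid with the gripper: the plate now sits at columns 197–316 and the contact forces are almost zero. I slide 76 mm more.

Request:
send_rows(targets=[0,-2,0,0,-0.5,0,-8,0,0,-0.5,0,-17,0,0,-0.5,0,-27,0,0,-0.5,0,-37,0,0,-0.5,0,-44,0,0,-0.5,0,-48,0,0,-0.5,0,-49,0,0,-0.5])

```text
time_s: 6.95
tcp_pos: [0.5104, 0.2364, 0.0518]
ee_rot: [0.696, 0.718, -0.0, -0.0]
contact_force: [0.3, -0.0, -0.8]
grip_width: 0.04
```

Request:
send_rows(targets=[0,-1,0,0,-0.5,0,-4,0,0,-0.5,0,-9,0,0,-0.5,0,-15,0,0,-0.5,0,-21,0,0,-0.5,0,-25,0,0,-0.5,0,-27,0,0,-0.5,0,-27,0,0,-0.5])

```text
time_s: 7.75
tcp_pos: [0.4836, 0.2355, 0.0518]
ee_rot: [0.696, 0.718, -0.0, -0.0]
contact_force: [-0.6, 0.2, -1.0]
grip_width: 0.0403
```

Request:
send_rows(targets=[0,0,-1,0,-0.5,0,0,-4,0,-0.5,0,0,-10,0,-0.5,0,0,-18,0,-0.5,0,0,-26,0,-0.5,0,0,-34,0,-0.5,0,0,-39,0,-0.5,0,0,-40,0,-0.5])

```text
time_s: 8.55
tcp_pos: [0.4844, 0.2357, 0.0927]
ee_rot: [0.696, 0.718, 0.001, 0.0]
contact_force: [-0.2, -0.2, -0.6]
grip_width: 0.0402
```

```bash
python3 - <<'E'
from h import *
c=optics.calibration("wrist"); im=optics.read_camera("wrist")[:,:,::-1]; np.save("w5.npy",im)
cv2.imwrite("pics/w5.png",im[100:,:]); s=telemetry.read_state();print(s['tcp_pos'],s['ee_rot'],s['contact_force'],s['moment'],s['grip_width'])
E
```

```text
[0.48420098 0.23567912 0.09231318] [6.96042716e-01 7.18000280e-01 3.48864641e-04 1.13914216e-04] [-1.18795242  0.48584616 -0.13160311] [0.03386417 0.02495958 0.06088521] 0.0395294599875923
```

View pics/w5.png

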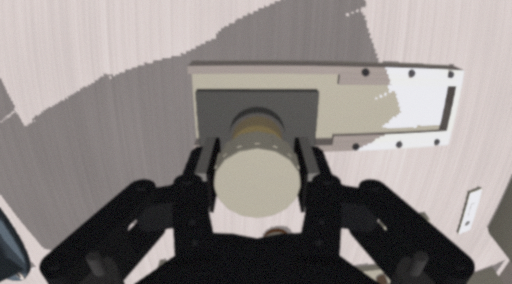

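The pot is lifted clear of the lane with its plate level in the picture; the far edge is at row 190 and the columns run 197–319. Next I measure the plate's pose in the hand.

```bash
cat > plate.py <<'E'
from h import *
def edges(im,c,s,zt):
    """plate pose in tool frame (mm, deg) from its far, left, right upper edges; zt plate-top height"""
    g=cv2.GaussianBlur(im.max(2).astype(float),(3,3),0)
    def sub(l,i):
        d=np.abs(np.diff(l)); 
        k=int(np.argmax(d)); k=min(max(k,1),len(d)-2); a,b,e=d[k-1:k+2]; return i+k+.5+.5*(a-e)/(a-2*b+e+1e-9)
    far=[(u,sub(g[180:201,u],180)) for u in range(206,310,2)]
    lef=[(sub(g[v,186:208],186),v) for v in range(196,230,2)]
    rig=[(sub(g[v,308:330],308),v) for v in range(196,230,2)]
    Rm=R.from_quat(s['ee_rot']); out=[]
    for e in (far,lef,rig):
        w=np.array([Rm.inv().apply(onz(c,p,zt,True)-s['tcp_pos'])[:2]*1000 for p in e],np.float32)
        vx,vy,x,y=cv2.fitLine(w,cv2.DIST_HUBER,0,.01,.01).ravel()
        res=np.abs((w-[x,y])@[-vy,vx]); out.append((float(np.degrees(np.arctan2(vy,vx))),float(x),float(y),float(np.median(res))))
    return out
E
python3 - <<'E'
from plate import *
s=telemetry.read_state(); c=optics.calibration("wrist"); im=np.load("w5.npy")
for o in edges(im,c,s,s['tcp_pos'][2]-.0468+.006): print(np.round(o,2))
print("z",tool([0.4842,.2357,.2092]))
E
```

```text
[-8.989e+01  2.719e+01 -2.550e+00  2.000e-02]
[ 2.000e-02  1.232e+01 -3.728e+01  3.000e-02]
[ 0.13 11.95 37.8   0.04]
z [ 5.85422298e-02  7.67656551e-02 -1.16886785e+02]
```

In the hand the plate is centred to within 0.3 mm and aligned with tool y to 0.1°. I raise it, then carry it over the rack.

Request:
send_rows(targets=[0,0,-3,0,-0.5,0,0,-12,0,-0.5,0,0,-28,0,-0.5,0,0,-48,0,-0.5,0,0,-70,0,-0.5,0,0,-92,0,-0.5,0,0,-110,0,-0.5,0,0,-117,0,-0.5])

```text
time_s: 9.4
tcp_pos: [0.4845, 0.2358, 0.2109]
ee_rot: [0.696, 0.718, 0.001, 0.0]
contact_force: [0.6, 0.7, -0.9]
grip_width: 0.0394
```

Request:
send_rows(targets=[-3,0,0,0,-0.5,-11,0,0,0,-0.5,-24,0,0,0,-0.5,-41,0,0,0,-0.5,-60,0,0,0,-0.5,-80,0,0,0,-0.5,-101,0,0,0,-0.5,-123,0,0,0,-0.5])

```text
time_s: 10.2
tcp_pos: [0.4872, 0.1108, 0.208]
ee_rot: [0.696, 0.718, -0.001, -0.0]
contact_force: [0.2, -1.0, -0.6]
grip_width: 0.0397
```

Request:
send_rows(targets=[-22,0,0,0,-0.5,-44,0,0,0,-0.5,-66,0,0,0,-0.5,-88,0,0,0,-0.5,-110,0,0,0,-0.5,-132,0,0,0,-0.5,-154,0,0,0,-0.5,-176,-1,0,0,-0.5])

```text
time_s: 11.0
tcp_pos: [0.4913, -0.0651, 0.2081]
ee_rot: [0.696, 0.718, -0.0, -0.0]
contact_force: [-0.2, -0.0, -1.2]
grip_width: 0.0399
```

Request:
send_rows(targets=[-22,0,0,-0.01,-0.5,-44,0,0,-0.04,-0.5,-66,0,0,-0.09,-0.5,-88,0,0,-0.15,-0.5,-110,0,0,-0.21,-0.5,-132,0,0,-0.27,-0.5,-149,0,0,-0.31,-0.5,-160,0,0,-0.318,-0.5])

```text
time_s: 11.8
tcp_pos: [0.4961, -0.2249, 0.2081]
ee_rot: [0.574, 0.819, -0.0, -0.001]
contact_force: [0.5, -0.1, -1.2]
grip_width: 0.0395
```

```bash
python3 - <<'E'
from h import *
s=telemetry.read_state();print(s['time_s'],s['tcp_pos'],s['contact_force'],s['grip_width'],s['dq'].round(2))
Rm=R.from_quat(s['ee_rot']).as_matrix(); print(Rm.round(4),np.degrees(np.arctan2(Rm[1,0],Rm[0,0])))
t=np.array([.4967,-.2401,.15])-Rm@[.0002,.00025,0]; print(tool(t))
E
```

```text
11.8 [ 0.49614116 -0.22493486  0.20806156] [ 0.51635372 -0.13979942 -1.19680828] 0.03945046391477855 [-0.16  0.09  0.13  0.04  0.   -0.21]
[[-3.415e-01  9.399e-01 -1.200e-03]
 [ 9.399e-01  3.415e-01  3.000e-04]
 [ 7.000e-04 -1.000e-03 -1.000e+00]] 109.96595093826627
[-14.68540184  -4.8432056   58.05612522]
```

Request:
send_rows(targets=[-4,-1,2,0,-0.5,-8,-3,9,0,-0.5,-12,-4,20,0,-0.5,-14,-5,34,0,-0.5,-14,-5,47,0,-0.5,-14,-5,55,0,-0.5,-14,-5,58,0,-0.5,-14,-5,58,0,-0.5])

```text
time_s: 12.6
tcp_pos: [0.4971, -0.2378, 0.1505]
ee_rot: [0.573, 0.819, -0.0, -0.0]
contact_force: [-0.8, 0.5, -0.2]
grip_width: 0.0392
```

```bash
python3 - <<'E'
from h import *
for i in range(3): optics.read_camera("side")
c=optics.calibration("wrist"); im=optics.read_camera("wrist")[:,:,::-1]; sd=optics.read_camera("side")[:,:,::-1]
np.save("w6.npy",im); np.save("s6.npy",sd)
s=telemetry.read_state();print(s['tcp_pos'],s['contact_force'],s['grip_width'])
Rm=R.from_quat(s['ee_rot']).as_matrix(); print(Rm[:,2],np.degrees(np.arctan2(Rm[1,0],Rm[0,0])))
t=np.array([.4967,-.2401,.1025])-Rm@[.0002,.00025,0]; print(tool(t))
A=np.hstack([cv2.resize(sd[170:340,190:360],(400,400),interpolation=2),cv2.resize(im[90:290,156:356],(400,400),interpolation=2)])
cv2.imwrite("pics/s6.png",A)
E
```

```text
[ 0.49757435 -0.23821879  0.15129787] [-0.01862805  0.32600378 -1.1716151 ] 0.039683256983025085
[ 7.73802247e-04 -3.30594324e-04 -9.99999646e-01] 109.99637415825568
[-1.64073465 -1.74490857 48.79780225]
```

View pics/s6.png

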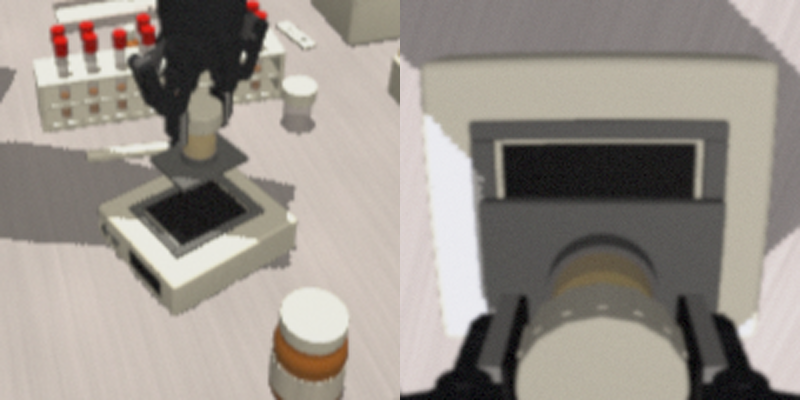

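The plate hangs level over the window, parallel to the frame: its far edge (right half, row 200) is parallel to the window edge (row 144), and it is nearly centred left to right. I descend the last 48.8 mm with a correction of about 1.7 mm.

Request:
send_rows(targets=[-0.5,-0.5,2,0,-0.5,-1,-1,7,0,-0.5,-1.5,-1.5,15,0,-0.5,-1.6,-1.7,24,0,-0.5,-1.6,-1.7,33,0,-0.5,-1.6,-1.7,41,0,-0.5,-1.6,-1.7,46,0,-0.5,-1.6,-1.7,48,0,-0.5])

```text
time_s: 13.65
tcp_pos: [0.496, -0.2401, 0.1021]
ee_rot: [0.574, 0.819, -0.0, -0.0]
contact_force: [-0.1, 0.2, -1.5]
grip_width: 0.0399
```

```bash
python3 - <<'E'
from plate import *
for i in range(4): optics.read_camera("side")
c=optics.calibration("wrist"); im=optics.read_camera("wrist")[:,:,::-1]; sd=optics.read_camera("side")[:,:,::-1]
s=telemetry.read_state();print(s['tcp_pos'],s['contact_force'],s['grip_width'],s['dq'].round(3))
Rm=R.from_quat(s['ee_rot']).as_matrix(); print(Rm[:,2],np.degrees(np.arctan2(Rm[1,0],Rm[0,0])))
t=np.array([.4967,-.2401,.1020])-Rm@[.0002,.00025,0]; print(tool(t))
for o in edges(im,c,s,s['tcp_pos'][2]-.0408): print(np.round(o,2))
A=np.hstack([cv2.resize(sd[190:330,200:340],(400,400),interpolation=2),cv2.resize(im[90:290,156:356],(400,400),interpolation=2)])
cv2.imwrite("pics/s7.png",A)
E
```

```text
[ 0.49648279 -0.24031617  0.1031715 ] [ 0.08730529  0.07676662 -0.50163487] 0.039931663026785906 [-0.003 -0.002 -0.    -0.    -0.001 -0.001]
[ 5.71721071e-04 -2.74928511e-04 -9.99999799e-01] 109.99528234054183
[-0.0706015   0.0275206   1.17156407]
[-89.56  26.19  -3.02   0.13]
[ -0.17  11.05 -38.31   0.09]
[-8.000e-02  1.039e+01  3.922e+01  1.000e-02]
```

View pics/s7.png

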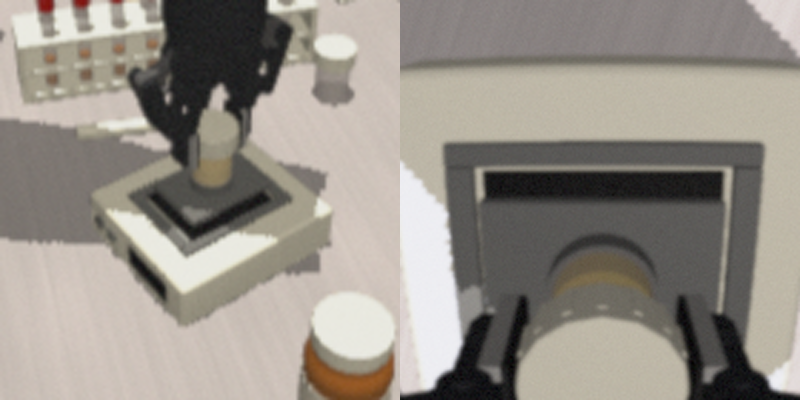

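Only a thin strip of dark glass shows beyond the plate, and the light frame lines on either side are symmetric (columns 480/727 against plate 482/723). The second edge fit is disturbed by the dark window behind it, but the plate stands at the same pixels in the hand as before. I go down 1 mm more, let it settle, and recheck the glass centre.

Request:
send_rows(targets=[0,0,0.3,0,-0.5,0,0,0.6,0,-0.5,0,0,1,0,-0.5,0,0,1,0,-0.5,0,0,1,0,-0.5,0,0,1,0,-0.5,0,0,1,0,-0.5,0,0,1,0,-0.5])

```text
time_s: 14.75
tcp_pos: [0.4962, -0.2402, 0.1018]
ee_rot: [0.574, 0.819, -0.0, -0.0]
contact_force: [0.3, -0.1, -0.8]
grip_width: 0.04
```

```bash
python3 - <<'E'
from h import *
c=optics.calibration("wrist"); im=optics.read_camera("wrist"); s=telemetry.read_state()
Rm=R.from_quat(s['ee_rot']); print(s['tcp_pos'],s['contact_force'],s['dq'].round(3),s['grip_width'])
T=lambda u,v,z:(Rm.inv().apply(onz(c,(156+(u+.5)/2-.5,90+(v+.5)/2-.5),z,True)-s['tcp_pos'])*1000).round(1)
print("glass far L,R",T(483,171,.045),T(724,171,.045),"expect ~(30,+-40)")
print("plate far L,R",T(482,200,.0614),T(723,200,.0614),"expect (27,+-38)")
ct=optics.calibration("top"); a=cv2.imread("pics/top0.png").astype(int); b=optics.read_camera("top")[:,:,::-1].astype(int)
d=np.abs(a-b).max(2)>60
for n,p in dict(drop=[.502,.085,.03],timer=[.645,.086,.018],spare=[.666,-.087,.03],marker=[.479,-.091,.01],jar=[.53,-.411,.05],wash=[.652,.433,.08]).items():
    u,v=proj(ct,p).astype(int); print(n,d[v-9:v+10,u-9:u+10].mean().round(2))
E
```

```text
[ 0.49626932 -0.24021717  0.10181502] [ 0.32984278 -0.26319753 -0.55153076] [-0.001  0.    -0.    -0.     0.    -0.001] 0.04003726930076358
glass far L,R [32.  97.8 56.8] [ 35.3 229.1  56.8] expect ~(30,+-40)
plate far L,R [26.7 90.3 40.4] [ 27.2 212.4  40.4] expect (27,+-38)
drop 0.0
timer 0.0
spare 0.0
marker 0.0
jar 0.53
wash 0.0
```

The right half of that picture starts at column 400, so I redo those numbers without the offset. The jar change is probably the arm or its shadow, so I check it in the side view.

```bash
python3 - <<'E'
from h import *
c=optics.calibration("wrist"); s=telemetry.read_state()
Rm=R.from_quat(s['ee_rot'])
T=lambda u,v,z:(Rm.inv().apply(onz(c,(156+(u-400+.5)/2-.5,90+(v+.5)/2-.5),z,True)-s['tcp_pos'])*1000).round(1)
print("glass far L,R",T(483,171,.045),T(724,171,.045)); print("plate far L,R",T(482,200,.0614),T(723,200,.0614))
a=cv2.imread("pics/side0.png").astype(int); b=optics.read_camera("side")[:,:,::-1].astype(int)
print("jar side diff",(np.abs(a-b).max(2)[295:345,303:342]>40).mean())
E
```

```text
glass far L,R [ 31.2 -38.7  56.8] [31.2 40.  56.8]
plate far L,R [ 26.6 -36.1  40.4] [26.6 36.7 40.4]
jar side diff 0.0
```

```bash
python3 - <<'E'
from h import *
c=optics.calibration("wrist"); im=optics.read_camera("wrist"); s=telemetry.read_state(); Rm=R.from_quat(s['ee_rot'])
g=im.max(2); print(g[166:196,230:280].mean(1).round(0)); print(g[176:186,190:204].mean(0).round(0), g[176:186,308:326].mean(0).round(0))
for v in range(168,192,2): print(v,*[(Rm.inv().apply(onz(c,(256,v),z,True)-s['tcp_pos'])*1000)[0].round(1) for z in (.045,.061)])
E
```

```text
[ 90.  90.  91.  90.  90.  91.  98. 124. 149. 141.  93.  42.  27.  27.
  26.  27.  27.  26.  27.  26.  27.  30.  38.  48.  58.  70.  82.  89.
  91.  91.]
[ 87.  83.  92. 130. 166. 182. 170. 127.  74.  42.  32.  34.  34.  34.] [ 35.  34.  36.  36.  36.  36.  35.  36.  39.  65. 115. 160. 182. 176.
 143.  97.  82.  88.]
168 35.9 39.8
170 34.6 38.6
172 33.2 37.4
174 31.9 36.2
176 30.6 35.0
178 29.2 33.7
180 27.9 32.5
182 26.5 31.3
184 25.2 30.0
186 23.8 28.8
188 22.4 27.6
190 21.1 26.3
```

Measured in the same image, the glass centre lies about 1.3 mm further along tool +x than the plate centre. That is within calibration error, but a small nudge is safe.

Request:
send_rows(targets=[0.4,0,0,0,-0.5,0.8,0,0,0,-0.5,1.2,0.2,0,0,-0.5,1.2,0.2,0,0,-0.5,1.2,0.2,0,0,-0.5,1.2,0.2,0,0,-0.5,1.2,0.2,0,0,-0.5,1.2,0.2,0,0,-0.5])

```text
time_s: 15.75
tcp_pos: [0.496, -0.239, 0.1018]
ee_rot: [0.574, 0.819, 0.0, 0.0]
contact_force: [0.3, 0.9, -2.2]
grip_width: 0.04
```

```bash
python3 - <<'E'
from h import *
from cell import workorder
s=telemetry.read_state(); print(s['time_s'],s['tcp_pos'],s['ee_rot'],s['contact_force'],s['dq'].round(3),s['grip_width'])
if np.abs(s['dq']).max()<.02 and abs(s['tcp_pos'][2]-.102)<.002: print(workorder.close_job())
E
```

```text
15.75 [ 0.49603395 -0.23904163  0.10180691] [5.73611327e-01 8.19127612e-01 4.02450570e-06 7.22717446e-06] [ 0.32268943  0.92808425 -2.24744282] [ 0.001  0.001 -0.002 -0.001  0.001 -0.   ] 0.04002537343825771
the job is handed in; nothing more can be done
None
```

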